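# Blank off the plug wells of a cylinder head for its pressure test

### The arm

A 7-joint arm with a two-finger parallel gripper is mounted at the origin on the work surface. World frame = base frame: x ahead of the robot, y to its left, z up, the work surface at z = 0. Lengths are in m, angles in rad, forces in N, time in s.
With the tool pointing down it reaches from about 0.425 to 0.925 m from the base axis. Payload 6.8 kg.
Tool frame: the origin (TCP) lies on the front face of the gripper's body, between the roots of the fingers; the fingertips stand 73 mm ahead of it and the grasp point (between the pads) lies 54 mm ahead of it (env.nose_length is the distance from the TCP to the fingertips, in m); z points along the fingers, y is the direction in which the jaws open and shut (so a half turn about z gives the same grasp; the last joint's range is limited). The gripper opens to 85 mm and grips with 20 to 120 N. Pads are 22 mm wide; open, the fingers measure 114 mm over their backs; the gripper's body (76 mm by 85 mm) begins 54 mm behind the grasp point. The pads swing forward as they close: fully open they stand 13 mm farther back than shut.
Start: joints at [-1.314, 0.477, 0.022, 1.555, -0.011, 1.109, -0.083], TCP at [0.241, 0.631, 0.304] pointing down, gripper open.
Joint ranges: [-2.96, 2.96], [-0.34, 2.1], [-1.41, 1.46], [0.24, 2.44], [-1.37, 4.51], [0.17, 1.92], [-2.96, 2.96]. Speed limits (rad/s): [2.39, 2.39, 3.14, 3.14, 3.14, 3.14, 3.14].

### API

Orientations are given as a unit quaternion [w, x, y, z].
In Python, from cell import env, kin, camera, calibration, job gives the robot as it stands. The module is installed in compiled form; this text tells all that it offers. Calls block until the motion is done:
- env.reach(position, orientation): joint-space move of the TCP to a pose.
- env.movel(position, velocity=0.15, rot=None, stop_force=None): straight line of the TCP; rot=None keeps the orientation; velocity is the mean speed in m/s. With stop_force (N) it stops when the force on the tool has changed by that much, and returns True; else False.
- env.goto_joints(angles): joint-space move.
- env.grip(opening, f_grip=None): finger opening in m; f_grip is the grip in N (None keeps the last); returns when the fingers have stopped.
- env.dwell(seconds).
- kin.inverse_kinematics(position, orientation): joint angles nearest the present ones, or None.
- env.get_state(): the state.
- camera(name): name is "side" or "top"; returns (picture, depth): 420x560x3 uint8, blue, green, red; 420x560 float32, m along the optical axis (not along the pixel's ray), 0 where there is no reading.
- calibration(name): a dict with "fx", "fy", "cx", "cy" (pixels), "k1" (the pictures are not rectified: a ray, as slopes to the right and down, at radius r is drawn at 1 + k1 r^2 times it, then the intrinsics apply), "rvec" (rotation vector, rad) and "tvec" (3), from world to camera coordinates, as OpenCV has them. Camera axes: x right, y down, z forward; pixel columns grow to the right and rows downward; lengths in m; the calibration is good to about 2 mm. A picture is of the moment at which its call begins. calibration takes no time and is no camera call.
A pose or a line that the arm cannot do raises env.PlanningError and nothing moves.
- job.job_done(): hands the job in, once; it reports no verdict.
The state is a dict: "time": time; "qpos": joint angles; "joint_velocities": joint speeds; "joint_torque": joint torques, N m; "tcp_pos": TCP position; "orientation": TCP orientation; "force": force on the tool from outside, world axes, zero at the start; "torque": the same for the moment, N m; "opening": finger opening in m.
Only numpy, scipy, OpenCV 4.12 (cv2) and the standard library are available. Lean on these libraries where they do the work, as an engineer would, in place of code of your own. Each camera call takes 0.05 s, during which the arm holds its last target.

### The job

Get the cylinder head ready for its pressure test: draw the orange cover forward, out from under its two guides, and lay it flat and wholly on the green mat. Then take every blanking plug standing in the blue rack, lower each into a well of its own, feel for the start of the thread at the bottom and screw it clockwise until its collar is right down on the head, and let go of it. Any spare well stays open; leave the oil bottle, the can, the wrench and the screwdriver where they are.

Things in the scene. Friction and masses are not known exactly. Their poses are not given: they have to be found in the camera images.
- head: aluminium cylinder head, fixed, 150 (x) x 326 (y) x 90 mm high; origin at the centre of its underside, z up, -x is its front. Four wells in a row along y at x = +30 mm. On its top two steel guides at y = +-134 to +-156, x = 0 to 62 mm overhang the cover's ends: lip undersides 9.5 mm, lip tops 15.5 mm above the top face. A stop 6 mm high bars the rear at x = 63 mm; the top is bare in front of x = 0
- well1 (a point): centre of the mouth of well 1 (at y = -111 mm on the head), at the head's top face, axes as the head's, z up. All wells are alike: 33 mm in diameter, 72 mm deep, a brass two-start right-hand thread hidden at the bottom with two opposite entry gaps for the plug's cross pin. Any plug fits any well
- well2 (a point): the same for well 2 (y = -37 mm). Thread: 36 mm a turn, angle unknown and other in each well: the middle of its gaps (75 degrees wide) lies within 31 degrees either side of the head's x axis. With its pin beside the gaps a plug rests on the thread, collar 20 mm above the head; over the gaps it drops 5 to 12 mm
- well3 (a point): the same for well 3 (y = +37 mm). After the drop, turning clockwise (from above) under a light push or its own weight takes the plug down until its collar meets the head, about 105 degrees from the middle of the gaps; a firm stop follows some 20 degrees later. Turned without letting it come down, the pin strikes the thread's leading edge and jams
- well4 (a point): the same for well 4 (y = +111 mm)
- cover_fin (a point): middle of the upright black fin on the orange cover plate, 23 mm above the plate's underside, axes as the plate's. Fin 12 mm thick (x), 60 mm long (y), top 40 mm above the plate's underside. Plate 58 (x) x 290 (y) x 6 mm, 0.3 kg. It starts over the wells, both ends under the guides with 3 mm play
- cover_a (a point): middle of the -y end of the cover plate (145 mm from its middle, 3 mm above its underside)
- cover_b (a point): middle of the +y end of the cover plate (145 mm from its middle, 3 mm above its underside)
- cover: the same cover plate; origin at the centre of its underside. It comes out only by sliding towards the head's front (-x) by about 60 mm; it then still rests on the head's top and can be lifted
- mat: green mat fixed on the bench, 360 (x) x 140 (y) x 3 mm thick; origin at the centre of its underside; the cover fits on it with its long side along the mat's x
- rack: blue rack fixed on the bench, 136 x 136 x 45 mm high; origin at the centre of its underside; four square cells 32 mm wide, two by two, 76 mm apart along x and y, 38 mm deep (floor 7 mm above the bench)
- plug1_mid (a point): point half-way up blanking plug 1 (may be absent), 65 mm above its foot; z up to its head, x along its cross pin. 130 mm tall, 0.2 kg. Red square head 26 x 26 mm from 100 to 130 mm above the foot, faces square to x and y, gripped there on two opposite faces; the white stripe on its top runs along x. Stands upright in a rack cell, foot on the cell's floor
- plug2_mid (a point): point half-way up blanking plug 2 (may be absent), 65 mm above its foot; z up to its head, x along its cross pin. 130 mm tall, 0.2 kg. Red square head 26 x 26 mm from 100 to 130 mm above the foot, faces square to x and y, gripped there on two opposite faces; the white stripe on its top runs along x. Stands upright in a rack cell, foot on the cell's floor
- plug3_mid (a point): point half-way up blanking plug 3 (may be absent), 65 mm above its foot; z up to its head, x along its cross pin. 130 mm tall, 0.2 kg. Red square head 26 x 26 mm from 100 to 130 mm above the foot, faces square to x and y, gripped there on two opposite faces; the white stripe on its top runs along x. Stands upright in a rack cell, foot on the cell's floor
- plug4_mid (a point): point half-way up blanking plug 4 (may be absent), 65 mm above its foot; z up to its head, x along its cross pin. 130 mm tall, 0.2 kg. Red square head 26 x 26 mm from 100 to 130 mm above the foot, faces square to x and y, gripped there on two opposite faces; the white stripe on its top runs along x. Stands upright in a rack cell, foot on the cell's floor
- plug1: the same plug 1; origin at the centre of its foot. From there up: steel shank 16 mm diameter to 100 mm; brass cross pin along x, 6 mm thick, 28 mm end to end, its axis 8 mm up; black rubber sleeve 29 mm diameter from 40 to 70 mm; steel collar 42 mm diameter from 71 to 76 mm
- plug2: the same plug 2; origin at the centre of its foot. From there up: steel shank 16 mm diameter to 100 mm; brass cross pin along x, 6 mm thick, 28 mm end to end, its axis 8 mm up; black rubber sleeve 29 mm diameter from 40 to 70 mm; steel collar 42 mm diameter from 71 to 76 mm
- plug3: the same plug 3; origin at the centre of its foot. From there up: steel shank 16 mm diameter to 100 mm; brass cross pin along x, 6 mm thick, 28 mm end to end, its axis 8 mm up; black rubber sleeve 29 mm diameter from 40 to 70 mm; steel collar 42 mm diameter from 71 to 76 mm
- plug4: the same plug 4; origin at the centre of its foot. From there up: steel shank 16 mm diameter to 100 mm; brass cross pin along x, 6 mm thick, 28 mm end to end, its axis 8 mm up; black rubber sleeve 29 mm diameter from 40 to 70 mm; steel collar 42 mm diameter from 71 to 76 mm
- oil: bystander: blue oil bottle, 72 mm diameter, 170 mm tall, standing; origin at its underside
- spray: bystander: yellow can, 54 mm diameter, 150 mm tall, standing; origin at its underside
- wrench: bystander: steel wrench, 190 mm long along its x, lying; origin at the centre of its underside
- driver: bystander: red-handled screwdriver, 180 mm long along its x, lying; origin at the centre of its underside
Mind the look-alikes: they are no part of the job. Leave any purple look-alike of the plug4 alone.

How it is judged:
On the way, in this order (a step that is already met when the one before it is completed fails the run):
1. the cover is drawn at least 15 mm forward along the head's top, under the guides (x of cover in the frame of head between -0.07 and 0.01 m and z of cover in the frame of head below 0.1 m and y of cover in the frame of head between -0.03 and 0.03 m).
2. the cover lies flat and wholly on the green mat (x of cover_a in the frame of mat between -0.182 and 0.182 m and y of cover_a in the frame of mat between -0.046 and 0.046 m and z of each of cover_a, cover_b in the frame of mat below 0.012 m and x of cover_b in the frame of mat between -0.182 and 0.182 m and y of cover_b in the frame of mat between -0.046 and 0.046 m and angle between cover_fin's own z axis and vertical below 0.1 rad and linear speed of cover below 0.02 m/s), for 0.2 s.
At the end, for the whole second after the job is handed in: The cover lies flat and wholly on the green mat (to within 5 mm); every plug present is upright (within 0.06 rad) in a well of its own, within 5 mm of its axis, screwed down until its collar's underside is within 2.5 mm of the head's top face; all at rest and released (all of step 2 and ((horizontal distance between plug1_mid and well1 below 0.005 m and z of plug1_mid in the frame of well1 below -0.0035 m) or (horizontal distance between plug1_mid and well2 below 0.005 m and z of plug1_mid in the frame of well2 below -0.0035 m) or (horizontal distance between plug1_mid and well3 below 0.005 m and z of plug1_mid in the frame of well3 below -0.0035 m) or (horizontal distance between plug1_mid and well4 below 0.005 m and z of plug1_mid in the frame of well4 below -0.0035 m)) and angle between each of plug1_mid, plug2_mid, plug3_mid, plug4_mid's own z axis and vertical below 0.06 rad and linear speed of each of plug1, plug2, plug3, plug4 below 0.02 m/s and ((horizontal distance between plug2_mid and well1 below 0.005 m and z of plug2_mid in the frame of well1 below -0.0035 m) or (horizontal distance between plug2_mid and well2 below 0.005 m and z of plug2_mid in the frame of well2 below -0.0035 m) or (horizontal distance between plug2_mid and well3 below 0.005 m and z of plug2_mid in the frame of well3 below -0.0035 m) or (horizontal distance between plug2_mid and well4 below 0.005 m and z of plug2_mid in the frame of well4 below -0.0035 m)) and ((horizontal distance between plug3_mid and well1 below 0.005 m and z of plug3_mid in the frame of well1 below -0.0035 m) or (horizontal distance between plug3_mid and well2 below 0.005 m and z of plug3_mid in the frame of well2 below -0.0035 m) or (horizontal distance between plug3_mid and well3 below 0.005 m and z of plug3_mid in the frame of well3 below -0.0035 m) or (horizontal distance between plug3_mid and well4 below 0.005 m and z of plug3_mid in the frame of well4 below -0.0035 m)) and ((horizontal distance between plug4_mid and well1 below 0.005 m and z of plug4_mid in the frame of well1 below -0.0035 m) or (horizontal distance between plug4_mid and well2 below 0.005 m and z of plug4_mid in the frame of well2 below -0.0035 m) or (horizontal distance between plug4_mid and well3 below 0.005 m and z of plug4_mid in the frame of well3 below -0.0035 m) or (horizontal distance between plug4_mid and well4 below 0.005 m and z of plug4_mid in the frame of well4 below -0.0035 m))); the robot touches nothing.
It fails at once if the blue oil bottle is knocked over or moved more than 25 mm (distance of oil from where it was at the start of the episode above 0.025 m).
It fails at once if the yellow can is knocked over or moved more than 25 mm (distance of spray from where it was at the start of the episode above 0.025 m).
It fails at once if the wrench is knocked over or moved more than 25 mm (distance of wrench from where it was at the start of the episode above 0.025 m).
It fails at once if the screwdriver is knocked over or moved more than 25 mm (distance of driver from where it was at the start of the episode above 0.025 m).
Of plug1, plug2, plug3, plug4 only 3 to 4 are there at a start; the rules pass over those that are not, and their reading is None.
At some moment in a run one of cover may be knocked a few centimetres aside while the robot is not near it.
It also fails if it takes over 210 s, if anything falls off the work surface, if the arm or the gripper's body presses on something with over 40 N, if the wrist force passes 120 N, or if a joint passes its speed limit or range.

## Working session

There is one attempt and no reset: what is moved stays moved. The work goes in short steps, each a Python script; the robot and the scene stay as the last script left them, time stands still between calls to the robot, and variables do not carry over. Pictures are saved under pics/ and viewed, and the job is handed in when it is done.

```bash
mkdir -p pics; ls; python3 - <<'E'
from cell import env,camera,calibration
import cv2
for n in("top","side"):
    p,d=camera(n); cv2.imwrite(f"pics/{n}0.png",p); print(n,calibration(n))
s=env.get_state();print(s)
E
```

```text
pics
top {'fx': 420.39090125447177, 'fy': 420.39090125447177, 'cx': 274.2968189453075, 'cy': 198.68509742077995, 'k1': 0.004516358854343361, 'rvec': array([ 2.16609804, -2.18079486,  0.08216437]), 'tvec': array([0.04274857, 0.59846337, 1.00469181])}
side {'fx': 472.7517253778782, 'fy': 472.7517253778782, 'cx': 281.4952667191698, 'cy': 215.39905493682915, 'k1': -0.07988768698446372, 'rvec': array([ 0.46966642, -2.78324279,  1.03437302]), 'tvec': array([0.56583035, 0.19453612, 1.2978086 ])}
{'time': 0.1, 'qpos': array([-1.31408243,  0.4777251 ,  0.02233482,  1.5563533 , -0.01151706,
        1.10931061, -0.08309051]), 'joint_velocities': array([-1.01913473e-03, -7.33786767e-04,  8.50681308e-05, -2.88140714e-03,
        8.59905807e-05,  7.78605271e-04, -5.74043649e-05]), 'joint_torque': array([ 5.51895500e-03, -5.97760785e+01,  1.61405571e+00, -2.81952381e+01,
        1.28359976e-02,  5.11366685e-03, -2.14502012e-05]), 'tcp_pos': array([0.24066848, 0.63018875, 0.30301725]), 'orientation': array([-1.00442794e-04,  1.81382860e-01,  9.83412204e-01, -8.28219437e-04]), 'force': array([ 0.13872433, -1.14200814, -0.25644855]), 'torque': array([-0.01537325,  0.03119317,  0.05021104]), 'opening': 0.08540439853006494}
```

View pics/top0.png

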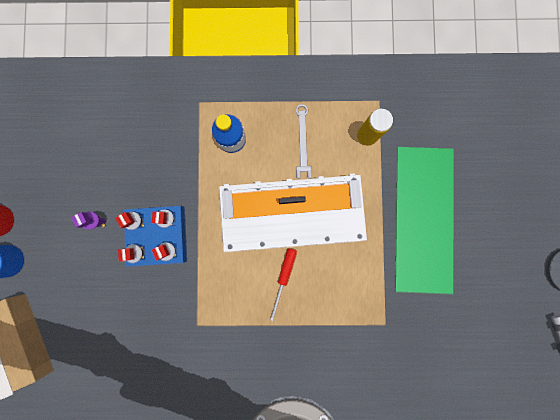

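View pics/side0.png

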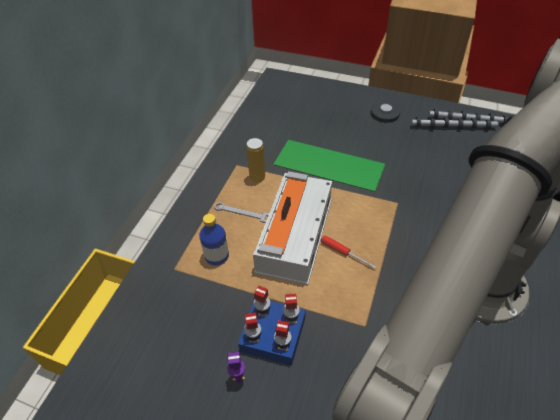

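The top view shows the head at about (293,213), with the orange cover and its black fin at (291,200). The green mat is at (425,220). The rack is at (152,236) with red plugs at (129,220), (163,217), (131,254) and (163,253). The purple look-alike stands outside the rack at (87,219). I'll write helpers and measure.

```bash
cat > h.py <<'E'
from cell import env,kin,camera,calibration,job
import cv2,numpy as np
from scipy.spatial.transform import Rotation as R
def cam(n):
    c=calibration(n);return c,cv2.Rodrigues(np.array(c["rvec"]))[0],np.array(c["tvec"])
def ray(n,u,v):
    c,Rm,t=cam(n);x=(u-c["cx"])/c["fx"];y=(v-c["cy"])/c["fy"]
    xd,yd=x,y
    for _ in range(20):
        r2=x*x+y*y;x=xd/(1+c["k1"]*r2);y=yd/(1+c["k1"]*r2)
    return Rm,t,np.array([x,y,1.])
def onz(n,u,v,z):
    Rm,t,d=ray(n,u,v);o=-Rm.T@t;w=Rm.T@d
    return o+w*(z-o[2])/w[2]
def ond(n,u,v,dep):
    Rm,t,d=ray(n,u,v);return Rm.T@(d*dep-t)
def proj(n,P):
    c,Rm,t=cam(n);p=Rm@np.array(P)+t;x,y=p[:2]/p[2];k=1+c["k1"]*(x*x+y*y)
    return np.array([c["fx"]*x*k+c["cx"],c["fy"]*y*k+c["cy"]])
def cloud(n,d):
    c,Rm,t=cam(n);v,u=np.mgrid[:420,:560]
    x=(u-c["cx"])/c["fx"];y=(v-c["cy"])/c["fy"];xd,yd=x,y
    for _ in range(10):
        r2=x*x+y*y;x=xd/(1+c["k1"]*r2);y=yd/(1+c["k1"]*r2)
    P=np.stack([x*d,y*d,d],-1)-t
    return P@Rm
def crop(p,u0,v0,u1,v1,f,name):
    cv2.imwrite("pics/"+name,cv2.resize(p[v0:v1,u0:u1],None,fx=f,fy=f,interpolation=cv2.INTER_CUBIC))
def down(yaw):
    # tool z down; tool y (jaw) along world angle yaw
    y=np.array([np.cos(yaw),np.sin(yaw),0]);z=np.array([0,0,-1.]);x=np.cross(y,z)
    q=R.from_matrix(np.stack([x,y,z],1)).as_quat();return np.array([q[3],q[0],q[1],q[2]])
E
python3 - <<'E'
from h import *
p,d=camera("top")
C=cloud("top",d)
crop(p,205,165,380,265,4.5,"head1.png")
crop(p,65,195,195,275,6,"rack1.png")
def st(m,n):
    q=C[m];print(n,m.sum(),q.min(0).round(4),q.max(0).round(4),np.median(q,0).round(4))
    return q
hsv=cv2.cvtColor(p,cv2.COLOR_BGR2HSV);h,s,v=[hsv[...,i].astype(int) for i in range(3)]
vv,uu=np.mgrid[:420,:560]
g=(abs(h-70)<15)&(s>120)&(uu>350);q=st(g,"mat")
print(cv2.minAreaRect(q[:,:2].astype(np.float32)))
o=(abs(h-14)<6)&(s>200)&(uu>215)&(uu<370)&(vv>170)&(vv<225);q=st(o,"cover");print(cv2.minAreaRect(q[:,:2].astype(np.float32)))
b=(abs(h-110)<12)&(s>150)&(uu>105)&(uu<190)&(vv>195)&(vv<275);q=st(b,"rack");q=q[abs(q[:,2]-.045)<.006];print(cv2.minAreaRect(q[:,:2].astype(np.float32)))
r=((h<6)|(h>174))&(s>150)&(uu>105)&(uu<190)&(vv>195)&(vv<275);st(r,"plugs red")
hd=(C[...,2]>.08)&(C[...,2]<.097)&(uu>210)&(uu<370)&(vv>170)&(vv<260)
q=st(hd,"head");print(cv2.minAreaRect(q[:,:2].astype(np.float32)))
E
```

```text
mat 8214 [ 0.3654 -0.4109 -0.0048] [0.7301 0.0293 1.0522] [ 0.5428 -0.3326  0.0032]
((0.5539853572845459, -0.18822821974754333), (0.4311324954032898, 0.3603035807609558), 87.63072967529297)
cover 1284 [ 0.5112 -0.1349  0.0908] [0.6255 0.1349 1.0522] [0.5873 0.0502 0.0965]
((0.5647919178009033, -0.0018930137157440186), (0.10211852192878723, 0.2675459384918213), 4.302331447601318)
rack 2084 [ 0.441   0.0293 -0.0024] [0.5816 0.413  1.0522] [0.5115 0.3234 0.0454]
((0.5110925436019897, 0.3286280632019043), (0.1353074461221695, 0.13750387728214264), 3.412404775619507)
plugs red 516 [ 0.4583  0.2721 -0.0021] [0.5623 0.4378 0.1415] [0.5322 0.3513 0.1366]
head 7401 [ 0.4745 -0.17    0.084 ] [0.6469 0.1654 0.097 ] [ 0.5455 -0.0039  0.0912]
((0.5613810420036316, -0.0026990026235580444), (0.15036164224147797, 0.3266691267490387), 4.303604602813721)
```

View pics/head1.png

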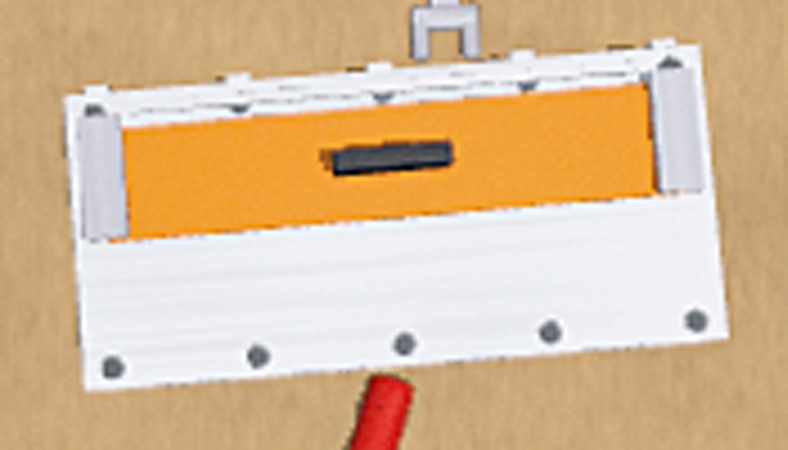

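View pics/rack1.png

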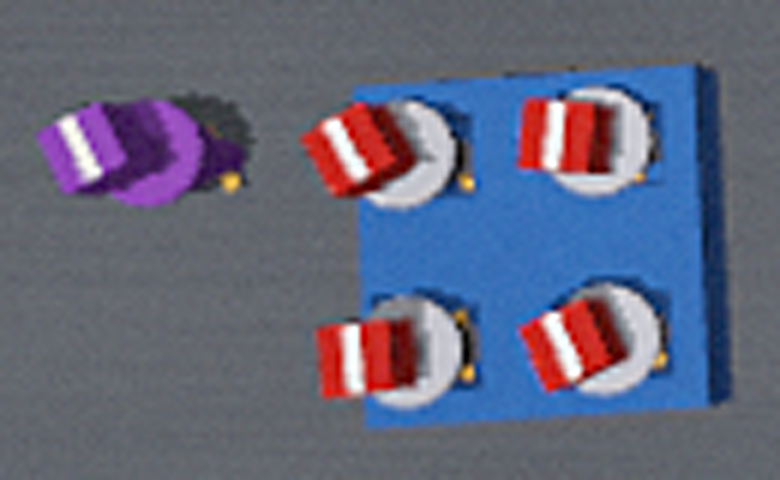

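The rack holds four red plugs, so all four are present. The purple one at (87,219) stands outside the rack, so it's the look-alike and stays put. Next I'll measure the poses precisely.

```bash
python3 - <<'E'
from h import *
p,d=camera("top");C=cloud("top",d)
un=lambda x,y,f,u0,v0:((x+.5)/f-.5+u0,(y+.5)/f-.5+v0)
hc=[onz("top",*un(x,y,4.5,205,165),.09)[:2] for x,y in [(67,97),(699,45),(727,338),(85,389)]]
print(np.round(hc,4),cv2.minAreaRect(np.array(hc,np.float32)), np.mean(hc,0))
vv,uu=np.mgrid[:420,:560]
z=C[...,2]
def fit(m,n):
    q=C[m];print(n,m.sum(),cv2.minAreaRect(q[:,:2].astype(np.float32)),q[:,2].mean().round(4))
hsv=cv2.cvtColor(p,cv2.COLOR_BGR2HSV);h,s,v=[hsv[...,i].astype(int) for i in range(3)]
fit((abs(h-70)<15)&(s>120)&(uu>385)&(vv>140)&(vv<300)&(abs(z)<.012),"mat")
hb=(uu>215)&(uu<370)&(vv>165)&(vv<260)
fit(hb&(abs(z-.105)<.005)&(uu<240),"guideL");fit(hb&(abs(z-.105)<.005)&(uu>340),"guideR")
fit(hb&(z>.122)&(z<.14)&(uu>270)&(uu<315)&(vv>190)&(vv<210),"fin")
fit((abs(h-110)<12)&(s>150)&(uu>105)&(uu<190)&(vv>195)&(vv<275)&(abs(z-.045)<.005),"rack")
for n,(a,b,c,e) in dict(TL=(113,138,205,232),TR=(149,172,205,232),BL=(113,139,240,268),BR=(149,172,240,268)).items():
    w=(uu>=a)&(uu<c if False else uu<=b)&(vv>=c)&(vv<=e)
    m=w&(z>.131)&(z<.145)&((s>120)|(v>180));fit(m,n)
    ws=m&(s<110)&(v>140);q=C[ws][:,:2];
    mu=q.mean(0);U,S,V=np.linalg.svd(q-mu);print("  stripe",ws.sum(),mu.round(4),np.degrees(np.arctan2(V[0][1],V[0][0])).round(1),S.round(4))
    # collar
    m=w&(abs(z-.0815)<.006);q=C[m]
    print("  collar",m.sum(),q[:,:2].mean(0).round(4) if m.any() else None)
for n,w in dict(oil=(uu>205)&(uu<250)&(vv>105)&(vv<155),spray=(uu>350)&(uu<395)&(vv>105)&(vv<150),purp=(uu>70)&(uu<108)&(vv>205)&(vv<235)).items():
    m=w&(z>.1);print(n,C[m].mean(0).round(3),C[m].max(0).round(3))
E
```

```text
[[ 0.6231  0.1643]
 [ 0.6475 -0.1595]
 [ 0.4981 -0.1701]
 [ 0.4745  0.1545]] ((0.5609884858131409, -0.0025360435247421265), (0.1497204601764679, 0.3257392346858978), 4.169013023376465) [ 0.56081291 -0.00272566]
mat 8182 ((0.5480812788009644, -0.3331802487373352), (0.1405259072780609, 0.3606114089488983), 87.52162170410156) 0.0032
guideL 279 ((0.5849054455757141, 0.13779088854789734), (0.0681532546877861, 0.03538241237401962), 3.9001705646514893) 0.1057
guideR 285 ((0.602871298789978, -0.1352953165769577), (0.06307634711265564, 0.04181978106498718), 3.331200122833252) 0.1058
fin 151 ((0.5887171626091003, -0.0012381430715322495), (0.012014429084956646, 0.058191824704408646), 4.613949298858643) 0.1301
rack 1848 ((0.5110848546028137, 0.32893940806388855), (0.1353158950805664, 0.1381649225950241), 3.248185157775879) 0.0456
TL 151 ((0.5464718341827393, 0.36852362751960754), (0.02662319503724575, 0.02656945399940014), 32.9605827331543) 0.1374
  stripe 39 [0.5459 0.3697] -148.9 [0.0426 0.0143]
  collar 116 [0.5452 0.3618]
TR 145 ((0.550884485244751, 0.2931143641471863), (0.026094259694218636, 0.025147229433059692), 84.321044921875) 0.1374
  stripe 37 [0.5504 0.2943] 175.7 [0.0413 0.0135]
  collar 121 [0.5501 0.2864]
BL 151 ((0.47064343094825745, 0.3638150990009308), (0.025436999276280403, 0.02670837938785553), 6.744652271270752) 0.1376
  stripe 39 [0.4701 0.3652] -173.0 [0.0443 0.013 ]
  collar 124 [0.4717 0.359 ]
BR 148 ((0.47526052594184875, 0.2878647744655609), (0.025420760735869408, 0.02601056732237339), 24.262859344482422) 0.1375
  stripe 38 [0.4752 0.2893] -156.9 [0.0444 0.0129]
  collar 107 [0.4757 0.2821]
oil [0.743 0.141 0.144] [0.788 0.18  1.052]
spray [ 0.752 -0.189  0.155] [0.785 0.029 1.052]
purp [0.547 0.452 0.154] [0.565 0.486 1.052]
```

All poses agree with each other. Next is a reach and yaw check for the planned grasps, with no motion.

```bash
cat >> h.py <<'E'
HC=np.array([.5611,-.0027]);HY=np.radians(4.25)
def H(x,y):
    c,s=np.cos(HY),np.sin(HY);return HC+np.array([c*x-s*y,s*x+c*y])
WY=[-.111,-.037,.037,.111]
W=[H(.030,y) for y in WY]
PL=dict(TL=(.5466,.3687,32.),TR=(.5510,.2932,-5.),BL=(.4708,.3643,7.),BR=(.4753,.2884,23.8))
E
python3 - <<'E'
from h import *
def t(n,x,y,z,yaws):
    r=[]
    for a in yaws:
        q=kin.inverse_kinematics(np.array([x,y,z]),down(np.radians(a)))
        r.append((a,None if q is None else [round(float(q[i]),2) for i in (0,2,4,6)]))
    print(n,*r,sep="\n  ")
t("fin",.5887,-.0012,.176,[4.4,184.4])
t("mat",.548,-.333,.1,[92.5-5,-87.5,-90+2,90+2])
t("w4",*W[3],.25,range(-180,181,30))
t("w1",*W[0],.25,range(-180,181,60))
print(W)
s=env.get_state();print(s["qpos"],s["tcp_pos"])
E
```

```text
fin
  (4.4, [-0.5, 0.53, -0.37, 0.31])
  (184.4, [-0.9, 1.26, -1.01, -2.27])
mat
  (87.5, [0.11, 0.47, -0.46, 2.36])
  (-87.5, [-0.12, 0.85, -0.84, -0.38])
  (-88, [-0.12, 0.85, -0.84, -0.39])
  (92, [0.12, 0.47, -0.46, 2.44])
w4
  (-180, [-0.23, -0.08, 0.04, 2.82])
  (-150, [-1.11, 1.27, -0.82, -2.16])
  (-120, [-1.11, 1.27, -0.82, -1.63])
  (-90, [-0.83, 0.73, -0.39, -1.5])
  (-60, [-0.77, 0.64, -0.33, -1.03])
  (-30, [-0.76, 0.62, -0.32, -0.52])
  (0, [-0.7, 0.54, -0.28, -0.04])
  (30, [-0.64, 0.46, -0.23, 0.44])
  (60, [-0.58, 0.38, -0.19, 0.93])
  (90, [-0.5, 0.27, -0.13, 1.4])
  (120, [-0.39, 0.13, -0.06, 1.86])
  (150, [-0.31, 0.03, -0.01, 2.34])
  (180, [-0.23, -0.08, 0.04, 2.82])
w1
  (-180, [-0.72, 1.27, -0.84, -2.31])
  (-120, [-0.72, 1.27, -0.84, -1.26])
  (-60, [-0.54, 0.88, -0.52, -0.5])
  (0, [-0.46, 0.75, -0.42, 0.46])
  (60, [-0.41, 0.66, -0.36, 1.46])
  (120, [-0.25, 0.43, -0.23, 2.38])
  (180, [-0.72, 1.27, -0.84, -2.31])
[array([ 0.59924355, -0.11117152]), array([ 0.59375952, -0.037375  ]), array([0.58827549, 0.03642151]), array([0.58279146, 0.11021803])]
[-1.31408742  0.47757226  0.02238903  1.55599139 -0.0115153   1.10925054
 -0.08308337] [0.24074416 0.63035455 0.30327367]
```

```bash
python3 - <<'E'
from h import *
s=lambda:env.get_state()
f=np.array([.5887,-.0012]);q=down(HY)
env.grip(.05,60)
env.reach(np.array([*f,.30]),q)
env.movel(np.array([*f,.215]),.15)
r=env.movel(np.array([*f,.176]),.05,stop_force=6);print(r,s()["tcp_pos"],s()["force"])
env.grip(0,40);st=s();print(st["opening"],st["force"],st["tcp_pos"],st["time"])
p,d=camera("side");crop(p,220,130,380,290,4,"g1.png")
E
```

```text
False [ 0.58888436 -0.00130619  0.17618078] [ 1.34469308 -0.02516935 -0.45605117]
0.011405499918861898 [-0.89744839  0.03675231  3.53621303] [ 0.58883291 -0.00115018  0.1763103 ] 5.275
```

View pics/g1.png

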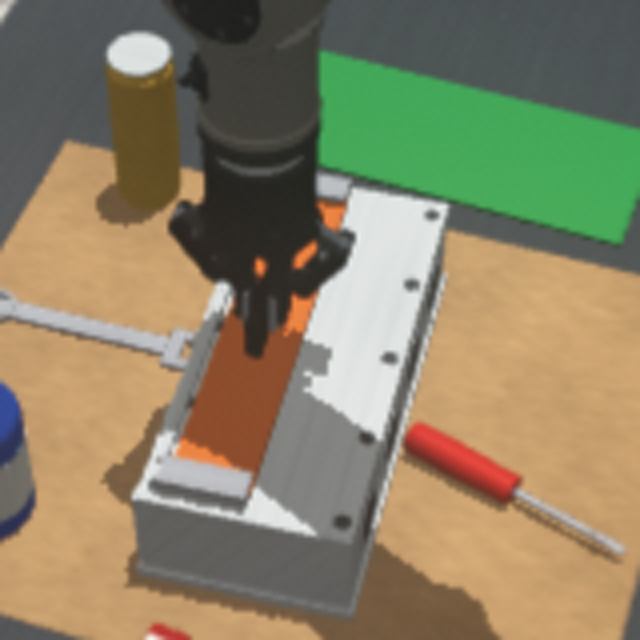

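The fin is in the jaws (opening 11.4 mm). Next I draw the cover forward.

```bash
python3 - <<'E'
from h import *
s=env.get_state
P=s()["tcp_pos"].copy();ax=np.array([np.cos(HY),np.sin(HY),0])
r=env.movel(P-ax*.066,.04,stop_force=25);st=s();print(r,st["tcp_pos"],(P-st["tcp_pos"])@ax,st["force"],st["time"])
p,d=camera("side");crop(p,220,130,380,290,4,"g2.png")
E
```

```text
False [ 0.52298775 -0.00603709  0.17628975] 0.06605422633280951 [1.68101986 0.65316483 4.65511127] 7.125
```

View pics/g2.png

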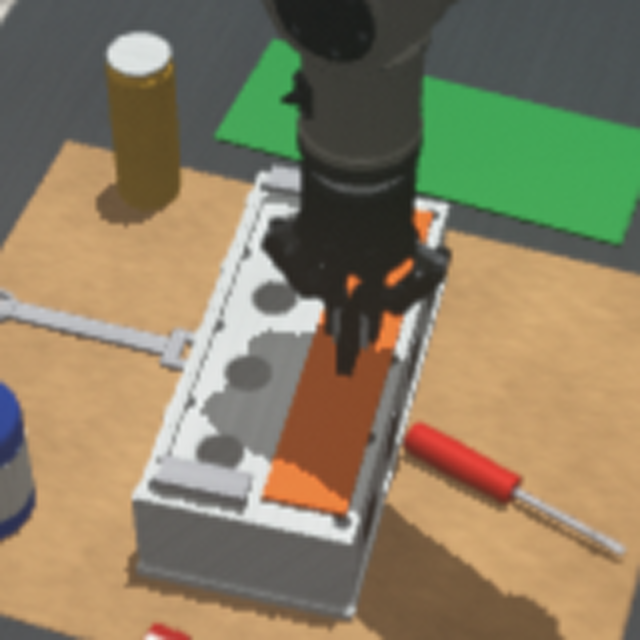

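```bash
python3 - <<'E'
from h import *
s=env.get_state
P=s()["tcp_pos"].copy()
env.movel(P+[0,0,.16],.12)
m=np.array([.548,-.333]);q=down(np.radians(87.5))
env.reach(np.array([*m,.33]),q)
print(s()["opening"],s()["tcp_pos"],s()["time"])
env.movel(np.array([*m,.12]),.12)
r=env.movel(np.array([*m,.086]),.03,stop_force=5);st=s();print(r,st["tcp_pos"],st["force"],st["time"])
env.grip(.03);env.dwell(.2)
z=s()["tcp_pos"][2]
env.movel(np.array([*m,.2]),.15)
env.reach(np.array([.50,.05,.33]),down(np.radians(90)))
print(s()["time"])
p,d=camera("top");cv2.imwrite("pics/t2.png",p);p,d=camera("side");cv2.imwrite("pics/s2.png",p)
E
```

```text
0.011345188568549732 [ 0.54838528 -0.33216746  0.32975406] 10.4417
True [ 0.54786718 -0.33291584  0.08936594] [-0.79892262  0.58369487  4.34598984] 13.275
16.1917
```

View pics/t2.png

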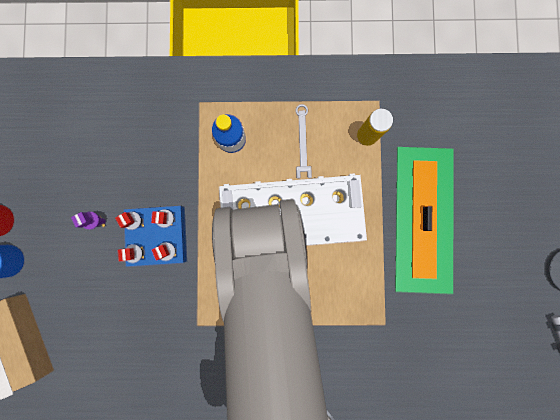

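View pics/s2.png

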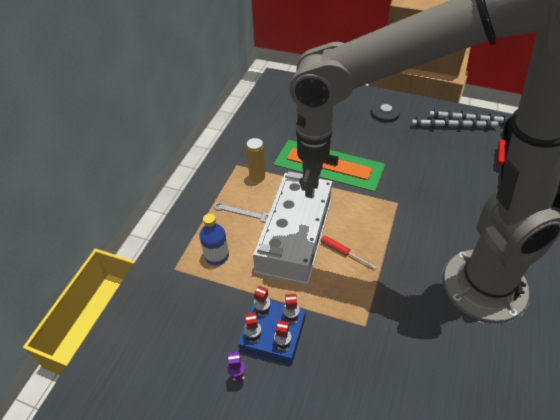

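The cover lies flat on the mat, at about (425,220). I'll move over the TR plug and take a clear picture of the wells.

```bash
python3 - <<'E'
from h import *
s=env.get_state
x,y,a=PL["TR"]
env.grip(.045)
env.reach(np.array([x,y,.28]),down(np.radians(a+90)))
print(s()["qpos"].round(2),s()["time"])
p,d=camera("top");C=cloud("top",d);crop(p,215,165,375,255,5,"wells.png");crop(p,100,190,200,280,6,"tr.png")
hb=np.zeros(d.shape,bool);hb[165:255,215:375]=1
z=C[...,2]
# wells: below top face
for w in W:
    u=proj("top",[*w,.09]);print("well pred px",u.round(1), ((u-[215,165])*5+2).round(0))
E
```

```text
[-0.86  0.43  0.37  1.73 -0.18  1.01  1.05] 17.5833
well pred px [339.3 195.6] [624. 155.]
well pred px [307.2 198.2] [463. 168.]
well pred px [275.  200.8] [302. 181.]
well pred px [242.9 203.4] [142. 194.]
```

View pics/wells.png

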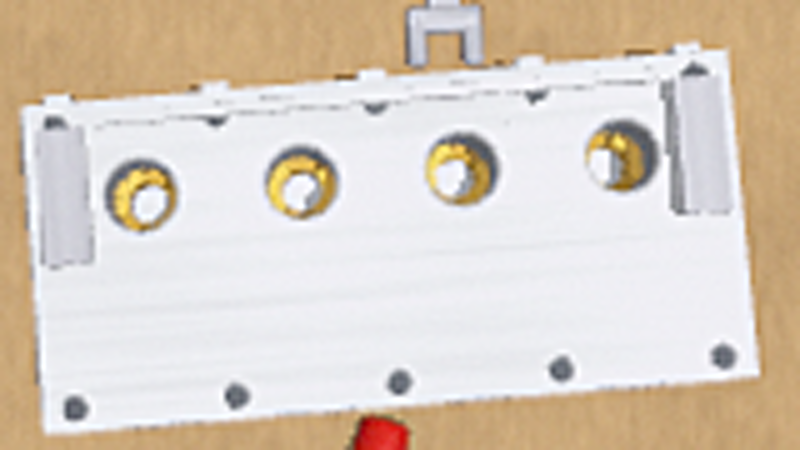

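View pics/tr.png

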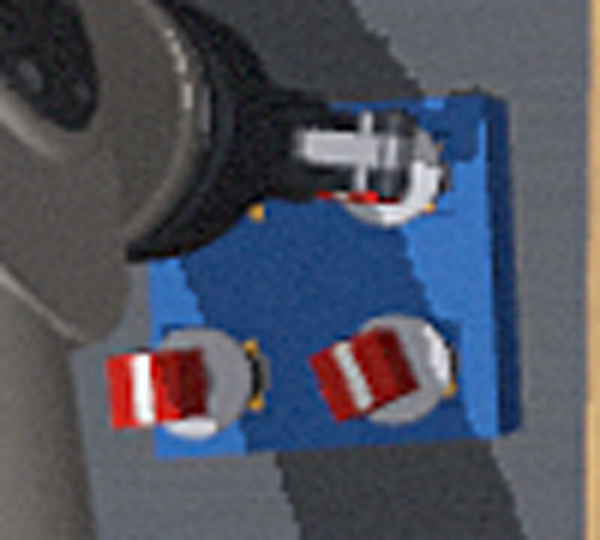

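The well centres in the picture match my predictions to within about 0.5 mm. Now I take the TR plug to well 1.

```bash
cat >> h.py <<'E'
S=env.get_state
def pos(st=None):return (st or S())["tcp_pos"]
def col(off):  # collar height above head (mm), off = tcpz-footz
    return (pos()[2]-off-.019)*1e3
def jaw():
    o=S()["orientation"];m=R.from_quat([o[1],o[2],o[3],o[0]]).as_matrix();return np.degrees(np.arctan2(m[1,1],m[0,1]))
def pick(n,g=80):
    x,y,a=PL[n]
    env.grip(.045)
    env.reach(np.array([x,y,.28]),down(np.radians(a+90)))
    r=env.movel(np.array([x,y,.179]),.1,stop_force=8);print("down",r,pos())
    env.grip(0,g);st=S();print("open",st["opening"],"F",st["force"].round(1));off=pos()[2]-.007
    env.movel(np.array([x,y,.325]),.15);print("opening lifted",S()["opening"],"t",S()["time"])
    return off
def insert(k,off,da=0):
    w=W[k-1];q=down(HY+np.pi/2+np.radians(da))
    env.reach(np.array([*w,.325]),q)
    env.movel(np.array([*w,.268]),.12);env.dwell(.1)
    print("above well",pos()-[*w,0],"F",S()["force"].round(1))
    r=env.movel(np.array([*w,.024+off]),.05,stop_force=8)
    st=S();print("insert",r,"collar",round(col(off),1),"xy",(pos()[:2]-w).round(4),"F",st["force"].round(1),"jaw",round(jaw(),1),"t",st["time"])
E
python3 - <<'E'
from h import *
off=pick("TR");open("off","w").write(repr(float(off)))
insert(1,off)
E
```

```text
down False [0.55148108 0.29338708 0.17973582]
open 0.024891034986487405 F [ 0.3 -0.4  5.5]
opening lifted 0.024679150573187456 t 20.6917
above well [ 6.52277108e-04 -1.02503803e-04  2.69044589e-01] F [ 0.3 -0.2 -2.8]
insert True collar 8.4 xy [ 0.0002 -0.    ] F [-0.3 -0.3  5.2] jaw 94.3 t 24.1667
```

The plug dropped in at once (collar at 8.4 mm). Now I screw it down in small clockwise steps, descending with each one.

```bash
cat >> h.py <<'E'
def screw(k,off,step=10,n=20,push=5,log=True):
    """cw steps; each followed by light settle down"""
    w=W[k-1];a=jaw();tz0=None
    for i in range(n):
        a-=step
        z=pos()[2]
        r1=env.movel(np.array([*w,z-step*1e-4]),.004*step/10,rot=down(np.radians(a)),stop_force=25)
        z=pos()[2]
        r2=False
        st=S()
        if not r1:
            r2=env.movel(np.array([*w,z-.0015]),.008,stop_force=push)
            st=S()
        c=col(off)
        if log:print(i,"r",int(r1),int(r2),"jaw",round(jaw(),1),"col",round(c,2),"F",st["force"].round(1),"T",round(float(st["torque"][2]),2),"t",round(st["time"],1))
        if r1: break
        if c<0.6 and r2: break
    return c
E
python3 - <<'E'
from h import *
off=eval(open("off").read())
screw(1,off,n=4)
E
```

```text
0 r 0 1 jaw 84.4 col 7.46 F [-1.5  0.4  5.6] T -0.01 t 24.8
1 r 0 1 jaw 74.4 col 6.43 F [-0.7  0.2  5.6] T -0.06 t 25.3
2 r 0 1 jaw 64.4 col 5.46 F [-1.2 -0.5  5.2] T -0.07 t 25.8
3 r 0 1 jaw 54.5 col 4.39 F [-1.   0.5  6. ] T -0.03 t 26.4
```

Each step advances exactly on the thread's pitch, so I continue until the collar is seated.

```bash
python3 - <<'E'
from h import *
off=eval(open("off").read())
screw(1,off,n=9)
E
```

```text
0 r 0 1 jaw 44.7 col 3.51 F [-1.   0.   7.3] T -0.05 t 26.9
1 r 0 1 jaw 34.7 col 2.65 F [-1.8  0.3  6.5] T 0.02 t 27.5
2 r 0 1 jaw 24.6 col 1.62 F [-1.4  0.9  5.8] T -0.03 t 28.1
3 r 0 1 jaw 14.6 col 0.47 F [-0.9 -0.3  7.1] T -0.04 t 28.7
```

```bash
cat >> h.py <<'E'
def seat(k,off,step=6,n=4):
    w=W[k-1];a=jaw();cp=col(off)
    for i in range(n):
        a-=step
        r1=env.movel(np.array([*w,pos()[2]-.0003]),.003,rot=down(np.radians(a)),stop_force=20)
        st=S();c=col(off);print("seat",int(r1),"jaw",round(jaw(),1),"col",round(c,2),"F",st["force"].round(1),"T",round(float(st["torque"][2]),2))
        if r1 or abs(st["torque"][2])>.8 or st["force"][2]>15:break
def release(k):
    w=W[k-1];env.grip(.045);env.dwell(.1);env.movel(np.array([*w,.33]),.15);print("t",S()["time"])
E
python3 - <<'E'
from h import *
off=eval(open("off").read())
seat(1,off);release(1)
off=pick("TL");open("off","w").write(repr(float(off)))
insert(2,off)
p,d=camera("top");cv2.imwrite("pics/t3.png",p);p,d=camera("side");cv2.imwrite("pics/s3.png",p)
E
```

```text
seat 0 jaw 8.8 col 0.08 F [ 0.8 -0.   2.9] T -0.03
seat 0 jaw 2.7 col 0.04 F [-1.  -0.2  6.8] T -0.01
seat 0 jaw -3.3 col 0.04 F [-0.9 -0.8  7.5] T -0.03
seat 0 jaw -9.3 col 0.01 F [-2.1  1.5  8.8] T -0.22
t 31.3333
down False [0.54706226 0.36886311 0.17976381]
open 0.024984310725487523 F [0.4 0.3 4.6]
opening lifted 0.024656791714313436 t 35.9083
above well [ 6.17455471e-04 -1.15385099e-04  2.68957203e-01] F [ 0.5 -0.4 -1.5]
insert True collar 17.8 xy [-0.0001 -0.0002] F [-0.1 -0.2  5.1] jaw 94.2 t 39.2083
```

View pics/s3.png

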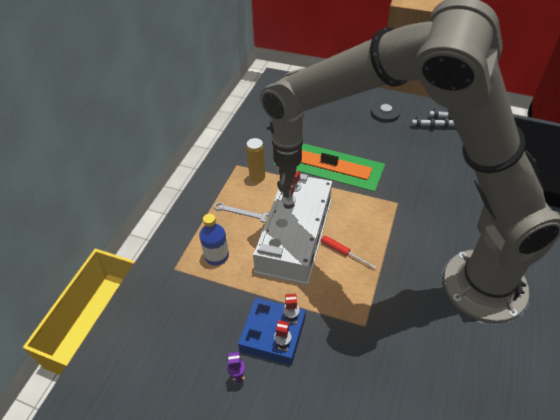

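Plug 1 is seated (collar 0.0 mm). In well 2 the pin rests beside the gap (collar 17.8 mm), so I feel for the gap by turning in small steps with light probes.

```bash
cat >> h.py <<'E'
def feel(k,off,angs,lift=.002,push=7):
    """angs: pin angle offsets from head x axis, deg"""
    w=W[k-1]
    for da in angs:
        z=pos()[2]
        env.movel(np.array([*w,max(z,.035+off)+lift]),.03)
        env.movel(np.array([*w,max(z,.035+off)+lift-.0002]),.0004,rot=down(HY+np.pi/2+np.radians(da)),stop_force=20)
        r=env.movel(np.array([*w,.024+off]),.03,stop_force=push)
        c=col(off);print("feel",da,int(r),"col",round(c,2),"F",S()["force"].round(1),"T",round(float(S()["torque"][2]),2),"t",round(S()["time"],1))
        if c<15.5:return da
    return None
E
python3 - <<'E'
from h import *
off=eval(open("off").read())
print(feel(2,off,[10,20,-12]))
E
```

```text
feel 10 1 col 18.64 F [-0.7  0.6  4.5] T 0.02 t 40.1
feel 20 1 col 18.67 F [-1.2 -0.5  5.5] T -0.04 t 40.9
feel -12 1 col 12.0 F [-0.2  0.1  5.4] T -0.01 t 42.3
-12
```

The pin found the gap at −12° and dropped to 12.0 mm, so I screw it down, seat it, and fetch the next plug.

```bash
python3 - <<'E'
from h import *
off=eval(open("off").read())
c=screw(2,off,n=14)
if c<1.5:
    seat(2,off)
    if col(off)<.8:
        release(2)
        off=pick("BR");open("off","w").write(repr(float(off)))
        insert(3,off)
E
```

```text
0 r 0 1 jaw 72.3 col 11.21 F [-1.3  0.4  7.3] T -0.04 t 42.8
1 r 0 1 jaw 62.3 col 10.41 F [-1.7  1.5  6.9] T 0.04 t 43.3
2 r 0 1 jaw 52.4 col 9.43 F [-1.   0.1  6.8] T -0.01 t 43.9
3 r 0 1 jaw 42.4 col 8.31 F [-1.3  0.   6.5] T -0.03 t 44.5
4 r 0 1 jaw 32.4 col 7.27 F [-1.2  1.   6.5] T -0.01 t 45.1
5 r 0 1 jaw 22.4 col 6.24 F [-2.1  0.8  7.5] T 0.01 t 45.7
6 r 0 1 jaw 12.4 col 5.25 F [-1.1  0.3  8. ] T -0.01 t 46.3
7 r 0 1 jaw 2.4 col 4.12 F [-1.5 -0.2  8. ] T -0.04 t 46.9
8 r 0 1 jaw -7.6 col 3.11 F [-1.4 -0.5  7.4] T 0.03 t 47.5
9 r 0 1 jaw -17.7 col 2.05 F [-1.8  0.5  6.8] T -0.05 t 48.1
10 r 0 1 jaw -27.7 col 0.9 F [-1.4  0.7  7.6] T -0.08 t 48.8
11 r 0 1 jaw -37.7 col 0.05 F [-0.4  1.   5.6] T -0.02 t 49.4
seat 0 jaw -43.6 col 0.01 F [-2.5  0.8  9.1] T -0.08
seat 0 jaw -49.6 col -0.01 F [-3.1  0.6  9. ] T -0.17
seat 0 jaw -55.6 col -0.03 F [-2.6  1.  10.6] T -0.27
seat 0 jaw -61.6 col -0.07 F [-4.   1.6 10.2] T -0.12
t 52.0083
down False [0.47571208 0.28858255 0.17959696]
open 0.024778736382103983 F [-0.1 -0.1  6.6]
opening lifted 0.024735489114962372 t 56.575
above well [5.75539631e-04 3.79669198e-05 2.68948901e-01] F [ 0.7  0.8 -1.5]
insert True collar 11.1 xy [ 0. -0.] F [-1.6 -0.2  7.1] jaw 94.2 t 59.55
```

Plug 2 is seated. The third plug dropped straight in at well 3 (11.1 mm), so I carry on.

```bash
python3 - <<'E'
from h import *
off=eval(open("off").read())
c=screw(3,off,n=14,log=False);print(c,jaw())
if c<1.5:
    seat(3,off,n=3)
    if col(off)<.8:
        release(3)
        off=pick("BL");open("off","w").write(repr(float(off)))
        insert(4,off)
E
```

```text
0.18933683664486625 -15.650287067532876
seat 0 jaw -21.6 col 0.07 F [-2.7 -0.5  7.2] T -0.04
seat 0 jaw -27.6 col 0.04 F [-3.3 -0.   9. ] T -0.05
seat 0 jaw -33.6 col 0.03 F [-4.2  0.8 10.7] T -0.11
t 68.175
down False [0.47122628 0.36449836 0.17965927]
open 0.02491190028112286 F [-0.1 -0.   5.7]
opening lifted 0.024831597511930637 t 72.3083
above well [5.98449322e-04 1.19559399e-04 2.68946969e-01] F [ 0.  -0.2 -1.6]
insert True collar 17.8 xy [-0.     -0.0001] F [-1.5  0.9  5.9] jaw 94.2 t 75.175
```

```bash
python3 - <<'E'
from h import *
off=eval(open("off").read())
a=feel(4,off,[-12,-22,12,22]);print(a)
if a is not None:
    c=screw(4,off,n=15,log=False);print(c,jaw())
    if c<1.5:
        seat(4,off,n=3)
        if col(off)<.8: release(4)
E
```

```text
feel -12 1 col 12.03 F [0.1 0.4 5.7] T 0.02 t 76.1
-12
0.10536863196502003 -37.56498120363965
seat 0 jaw -43.4 col 0.06 F [-3.2  0.9  8.9] T 0.01
seat 0 jaw -49.4 col 0.03 F [-5.   1.4  8.6] T -0.07
seat 0 jaw -55.4 col 0.02 F [-4.4  1.5  8.4] T -0.12
t 85.2583
```

All four collars read about 0 mm. I move the arm clear and check everything.

```bash
python3 - <<'E'
from h import *
env.reach(np.array([.35,.45,.35]),down(np.radians(60)))
p,d=camera("top");cv2.imwrite("pics/t4.png",p);C=cloud("top",d);crop(p,205,140,465,300,3,"f1.png")
p2,_=camera("side");cv2.imwrite("pics/s4.png",p2)
z=C[...,2];vv,uu=np.mgrid[:420,:560]
hsv=cv2.cvtColor(p,cv2.COLOR_BGR2HSV);h,s=hsv[...,0].astype(int),hsv[...,1]
m=(abs(h-14)<6)&(s>200)&(uu>395)&(uu<460)&(vv>140)&(vv<300);q=C[m];print("cover",m.sum(),cv2.minAreaRect(q[:,:2].astype(np.float32)),np.percentile(q[:,2],[1,50,99]))
for k,w in enumerate(W):
    m=(abs(C[...,0]-w[0])<.03)&(abs(C[...,1]-w[1])<.03)&(z>.135)&(z<.18);q=C[m];print(k+1,m.sum(),cv2.minAreaRect(q[:,:2].astype(np.float32))[0]-w,np.median(q[:,2]))
print(S()["time"])
E
```

```text
cover 2550 ((0.5563585758209229, -0.16745668649673462), (0.3887525498867035, 0.2886848449707031), 87.2708511352539) [0.00418609 0.00913404 0.01361267]
1 161 [0.00130573 0.00190355] 0.14928390525087357
2 153 [0.00099708 0.00133759] 0.14941575248207592
3 151 [0.00097609 0.00149237] 0.14979477518068482
4 153 [0.0016071  0.00082175] 0.1493902704327503
86.8833
```

View pics/f1.png

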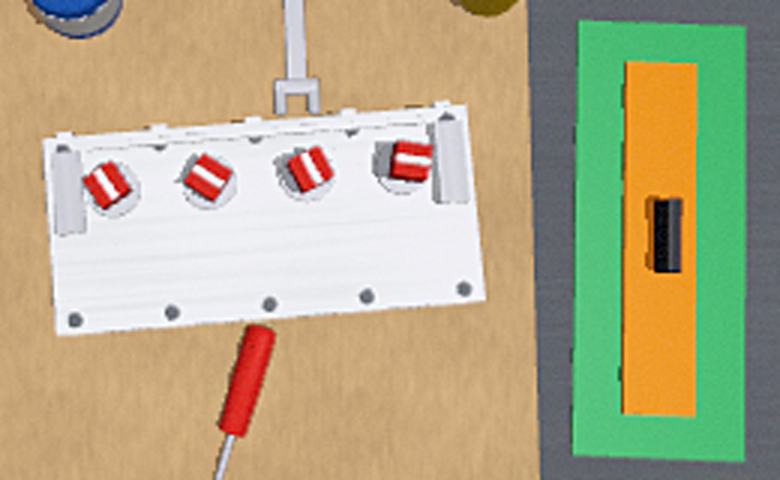

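View pics/s4.png

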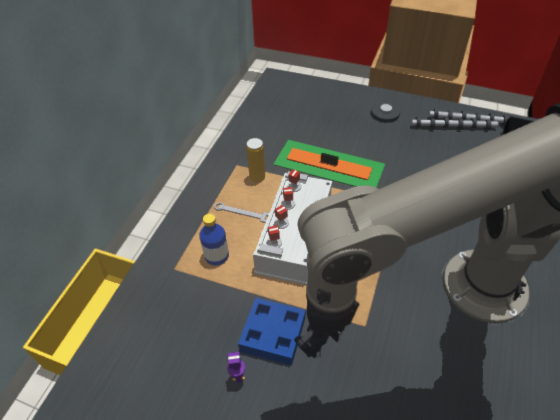

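Everything checks out. The plug tops are at z = 149 mm, which is the fully seated height, and each is within about 2.3 mm of its well axis. The cover sits centred on the mat. Handing in.

```bash
python3 - <<'E'
from h import *
job.job_done();print(S()["time"],S()["force"])
E
```

```text
the job is handed in; nothing more can be done
the job is handed in; nothing more can be done
```

I drew the orange cover 66 mm forward, out from under its guides, and laid it flat in the middle of the green mat. All four red plugs from the rack are screwed down in wells 1 to 4 and released. I left the purple look-alike outside the rack alone. In wells 2 and 4 the pin first rested beside the gap, and turning 12° clockwise let it drop in.

**Plugs:** in the last check, taken just before I handed in at about 87 s, the collars read 0.0 to 0.1 mm above the head by arm height. The camera put all four plug tops at about 149 mm, the height expected for seated plugs.

**Disagreement:** the camera showed all the plug tops 1.8 to 2.3 mm off the well axes, in the same direction, while the arm's own readings were within about 0.2 mm. I put this down to camera calibration, and it is within the 5 mm allowed.

**Cover and bystanders:**
- The cover lay flat, about 35 mm inside each long edge of the mat. I judged this from the picture, because one automatic rectangle fit was spoiled by bad depth readings.
- The oil bottle, can, wrench and screwdriver looked unmoved in the final pictures. I did not re-measure them.

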